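# Open the bar-handled hatch of the twin-well parts box

## Task

I need to get at the well under the hatch with the straight bar handle. Lift that hatch just out of its recess, slide it along in its channels to the middle of the box, and set it down flat on the middle deck so that it lies clear of both recesses, then let go. Leave the other hatch, the one with the round knob, shut in its recess.

Things in the scene. Friction and masses are not known exactly. Their poses are not given: they have to be found in the camera images.
- bar_hatch: Hatch to open: steel plate 84 (x) x 76 (y) x 8 mm, 0.2 to 0.4 kg, with a straight bar handle. Origin: centre of the plate's underside, z up, y along the box. The bar runs along x, 46 mm long, 12 thick (y), 14 tall, its middle 54 mm above the origin, on two legs, open below: pinch it with the fingers closing along y. It starts in the recess over either well, origin 26 mm above the work surface.
- knob_hatch: Hatch to leave shut: the same plate with a round knob, 34 mm across, on a thin stem, 61 mm tall overall. Origin: centre of the plate's underside. It lies in the recess over the other well.
- parts_box: Low grey metal box, fixed, 114 (x) x 304 (y) x 70 mm. Origin: centre of its underside on the work surface; z up, y along its length. Two wells in recesses 98 (x) x 88 (y) mm centred at y = -100 and +100 mm; a hatch rests in one on a seat at z = 26 mm, its top 2 mm below the deck, with 6 to 7 mm of play all round. End walls are level with the deck. Channels run along both long sides.
- deck_middle (a point): Centre of the flat deck between the wells, on its top: box x = 0, y = 0, z = 36 mm; the deck spans y = -56 to +56 mm. Channels: side walls 98 mm apart with lips 14 mm wide above (70 mm open between them), lips' underside at z = 66, top 70 mm. So a hatch clears the deck when raised 10 mm off its seat and strikes the lips at 32 mm; about 20 is right.

How it is judged:
By the outcome, as a careful person would: the job done as asked, in the order asked, and still so for the second after the job is handed in, with the robot touching nothing.
It also fails if it takes over 32 s, if anything falls off the work surface, if the arm or the gripper's body presses on something with over 40 N, if the wrist force passes 120 N, or if a joint passes its speed limit or range.

## Robot

A 7-joint arm with a two-finger parallel gripper is mounted at the origin on a cart in front of the work surface, level with it; the furniture and walls round the work are solid. World frame = base frame: x ahead of the robot, y to its left, z up, the work surface at z = 0. Lengths are in m, angles in degrees, forces in N, time in s.
With the tool pointing down it reaches from about 0.35 to 0.9 m from the base axis. Payload 8.1 kg.
Tool frame: the origin (TCP) lies at the very end of the fingers, on their centre line; the grasp point (between the pads) lies 19 mm behind it; z points along the fingers, y is the line along which they close (so a half turn about z gives the same grasp; the last joint's range is limited). The gripper opens to 85 mm and grips with 20 to 120 N. Pads are 22 mm wide; open, the fingers measure 114 mm over their backs; the gripper's body (76 mm by 85 mm) begins 54 mm behind the grasp point. The pads swing forward as they close: fully open they stand 13 mm farther back than shut.
Start: joints at [-75.321, 24.895, 1.432, 90.138, -0.665, 64.973, -4.303], TCP at [0.219, 0.585, 0.231] pointing down, gripper open.
Joint ranges: [-149.89, 149.89], [-25.12, 119.58], [-72.63, 75.52], [4.76, 147.25], [-75.54, 255.54], [6.69, 114.76], [-157.13, 157.13]. Speed limits (degrees/s): [127.2, 127.2, 172.46, 172.46, 180, 180, 180].

## Interface

Orientations are given as [roll, pitch, yaw] about the fixed x, y, z axes, in that order (R = Rz(yaw) Ry(pitch) Rx(roll)).
In Python, from station import ctrl, vision, models gives the robot as it stands.
- The arm moves only by the tool drive_tool, never from a script. Its argument "rows" is a list of rows, each a list of 3 entries, a list of its own where there are three numbers: the turn, a rotation vector about the tool's x, y, z in degrees, then the shift along the tool's x, y, z in cm, then the closure in counts, from 0 (fully open) to 255 (shut). In form: [[[wx, wy, wz], [dx, dy, dz], gripper], ...]. A call has 1 to 8 rows; each row shifts and turns the commanded pose from where the row before left it, along the tool's axes as they then stand; what a row does not reach is not made up. A row lasts 1/12 s, in which the tool goes at most 41.7 mm and 7.16 degrees, less where a joint would pass 70% of its speed; a pose out of reach is approached as far as the arm can. A call is refused whole if a number of a shift passes 4.17 or a number of a turn 7.16, either way. A call with a gripper value outside its range is refused whole. The fingers move at their own pace and stop on an object; the grip force is fixed at half the most. Time passes only in rows, so rows that do not move let the fingers close. It gives the time, the measured TCP pose, the force, the opening and the grip force at its end, in the units of the state.
- ctrl.sense(): the state, without advancing time (a new reading comes with each control period).
- vision.get_image(name): name is "scene" or "top" or "wrist"; returns a dict with "image" (384x512x3 uint8, red, green, blue), "vertical_fov" (degrees; the focal length in pixels is half the picture's height over the tangent of half this angle, whatever the lens; pixels are square), "cx", "cy" (the principal point, pixels), "R" (3x3) and "t" (3): a world point X has camera coordinates R X + t; the wrist camera has in their place "hand_eye" (4x4, takes a point from camera to tool coordinates, whose origin is the TCP and whose axes are the flange's). Camera axes: x right, y down, z forward; pixel columns grow to the right and rows downward; lengths in m; the calibration is good to about 2 mm. A picture is of the moment at which its call begins: read the wrist's pose just before it. There is no depth.
- ctrl.job_done(): hands the job in; it is judged then, once.
Trained networks look in a picture, given as the dict that the camera call returned (one of the last four; its "shot" number tells which), for a name from the list of things; names that differ only in an ending like _2 or _b are one class to them, and where a whole thing is asked for, a point or a joint stands for the part that bears it (a point fixed in the world has none). Each returns a list of dicts, best first, with "conf" (0 to 1); they miss things now and then, are a little off and sometimes report something else, mostly with a low value. They report only what shows in the picture. A call takes as long as a camera call.
- models.cut_out(picture, label): "region" (384x512 bool, what is visible of it).
- models.place_of(picture, label): "xyz" ([x, y, z] in m, in world coordinates, good to about 4 mm: a listed point, or the origin of a listed thing).
The state is a dict: "t": time; "joints": joint angles; "dq": joint speeds; "effort": joint torques, N m; "eef_pos": TCP position; "ee_rot": TCP orientation; "wrist_force": force on the tool from outside, world axes, zero at the start; "ft_torque": the same for the moment, N m; "gripper_width": finger opening in m; "grasp_force": force on a finger pad.
Only numpy, scipy, OpenCV 4.12 (cv2) and the standard library are available. Lean on these libraries where they do the work, as an engineer would, in place of code of your own. Each camera call takes 0.05 s, during which the arm holds its last target. There are 200 camera calls.

## Working session

There is one attempt and no reset: what is moved stays moved. The work goes in short steps, Python scripts to look and compute and a tool call to move; the robot and the scene stay as the last step left them, time stands still between calls to the robot, and variables do not carry over. Pictures are saved under pics/ and viewed, at most 10 in all, crops included, and the job is handed in when it is done.

Besides the shell and the picture viewer there is one more tool, called after "Emit:" in YAML: its name, and indented under it one key for each argument. drive_tool: Moves the arm, as the interface text tells. Its arguments: {"type":"object","properties":{"rows":{"type":"array","items":{"type":"array"}}},"required":["rows"]}

```bash
mkdir -p pics; ls; cat > h.py <<'E'
import numpy as np, cv2
from station import ctrl, vision, models
from scipy.spatial.transform import Rotation as Ro
def K(p):
    f=192/np.tan(np.radians(p["vertical_fov"]/2)); return f
def ray(p,u,v,z,):
    f=K(p); d=np.array([(u-p["cx"])/f,(v-p["cy"])/f,1.]); R=np.array(p["R"]);t=np.array(p["t"])
    c=-R.T@t; w=R.T@d; return c+w*(z-c[2])/w[2]
E
python3 - <<'E'
from h import *
s=ctrl.sense(); print(s['t'],s['eef_pos'],s['ee_rot'],s['gripper_width'])
ims=[]
for n in ["top","scene"]:
    p=vision.get_image(n); ims.append(p["image"]); print(n,{k:p[k] for k in p if k!="image"})
    for l in ["bar_hatch","knob_hatch","parts_box","deck_middle"]:
        print(l,[(np.round(d["xyz"],4),round(d["conf"],2)) for d in models.place_of(p,l)][:2])
    cv2.imwrite(f"pics/{n}0.png",p["image"][...,::-1])
p0=ims
E
```

```text
pics
0.0 [0.21936364 0.58470967 0.23053358] [-1.79911317e+02  1.00450784e-02  1.59438586e+02] 0.08532646096936683
top {'vertical_fov': 43.88643940667977, 'cx': 267.1643904651087, 'cy': 180.19429414566986, 'R': array([[ 0.01279851, -0.99983972,  0.01251914],
       [-0.99785494, -0.01357497, -0.06404084],
       [ 0.06420052, -0.01167266, -0.99786875]]), 't': array([-0.01070432,  0.60954546,  0.90094088]), 'shot': 1}
bar_hatch [(array([ 0.5887, -0.0997,  0.0309]), 0.92)]
knob_hatch [(array([0.6341, 0.0989, 0.0289]), 0.68)]
parts_box [(array([ 6.116e-01,  3.000e-04, -2.500e-03]), 0.8)]
deck_middle [(array([0.6074, 0.0008, 0.0339]), 0.69)]
scene {'vertical_fov': 56.47604042755372, 'cx': 252.1856659452213, 'cy': 193.57643903690598, 'R': array([[-0.69561223, -0.71830991,  0.01242975],
       [-0.62619573,  0.59774667, -0.50057748],
       [ 0.35213992, -0.35599128, -0.8656025 ]]), 't': array([0.41002348, 0.38681231, 0.69044179]), 'shot': 2}
bar_hatch []
knob_hatch [(array([0.6291, 0.0942, 0.0256]), 0.95)]
parts_box [(array([ 0.6078, -0.003 ,  0.0016]), 0.76)]
deck_middle [(array([6.119e-01, 1.000e-04, 3.420e-02]), 0.89)]
```

View pics/top0.png

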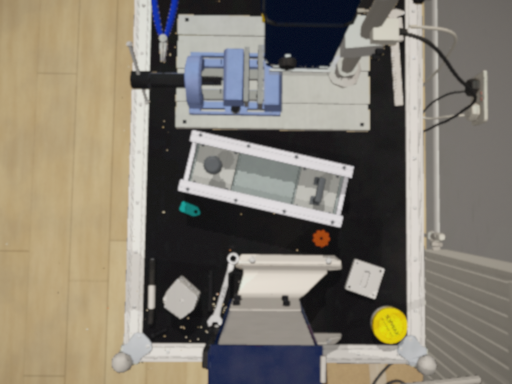

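View pics/scene0.png

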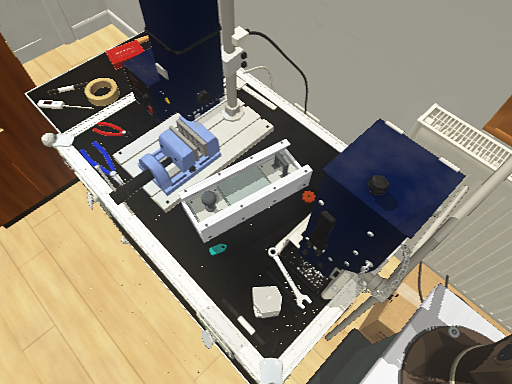

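The box is seen from above: the bar handle is at about (319,190) and the knob at (213,163). A tall blue cabinet stands between the robot and the box, near (290,262) down to (265,360). I need its height before I move.

```bash
python3 - <<'E'
import cv2,numpy as np
t=cv2.imread("pics/top0.png")[235:384,190:350]; s=cv2.imread("pics/scene0.png")[100:340,260:500]
a=cv2.resize(t,(430,400),interpolation=cv2.INTER_CUBIC); b=cv2.resize(s,(370,400)) if 0 else cv2.resize(s,(370,370),interpolation=cv2.INTER_CUBIC)
o=np.zeros((400,800,3),np.uint8); o[:,:430]=a; o[:370,430:]=b; cv2.imwrite("pics/c1.png",o)
E
```

```text
(no output)
```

View pics/c1.png

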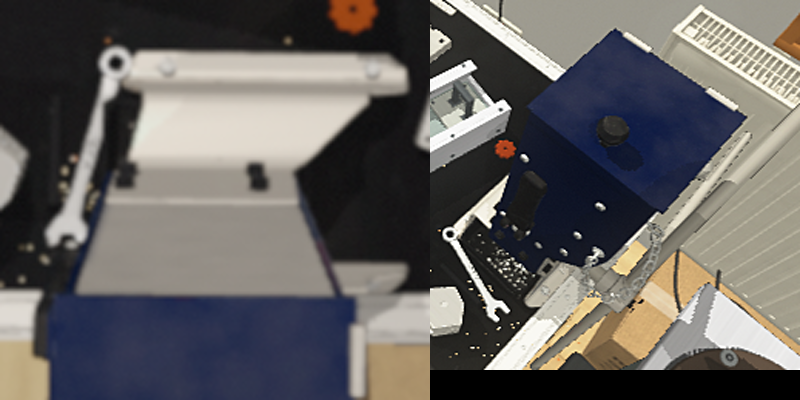

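```bash
python3 - <<'E'
from h import *
T=vision.get_image("top");S=vision.get_image("scene")
def P(p):
    f=K(p); return np.array([[f,0,p["cx"]],[0,f,p["cy"]],[0,0,1]])@np.c_[p["R"],p["t"]]
for a,b in [((208.6,345.6),(321.6,169.4)),((320,345.6),(381.3,118.2))]:
    X=cv2.triangulatePoints(P(T),P(S),np.array(a,float),np.array(b,float))[:,0];X=X[:3]/X[3];print(X)
    for q,x in((T,a),(S,b)):
        y=P(q)@np.r_[X,1];print(' err',y[:2]/y[2]-x)
z=X[2]
for b in [(409.2,238.2),(465.6,175.9)]: print("back",ray(S,*b,z))
print("chute front z=.0",ray(T,237,255,0.02),ray(T,341,263,.02))
# box orientation from top: region of parts_box
m=models.cut_out(T,"parts_box")[0]["region"]
h=models.cut_out(T,"bar_hatch")[0]["region"];k=models.cut_out(T,"knob_hatch")[0]["region"]
c=np.argwhere(m|h|k)[:,::-1].astype(np.float32); r=cv2.minAreaRect(c); bp=cv2.boxPoints(r)
q=np.array([ray(T,*x,0.07) for x in bp]);print(q, [np.linalg.norm(q[i]-q[i-1]) for i in range(4)],"ctr",q.mean(0))
for i in range(2):
    d=q[i+1]-q[i];print("ang",np.degrees(np.arctan2(d[1],d[0])))
for n,g in(("bar",h),("knob",k)):
    v=np.argwhere(g)[:,::-1];print(n,v.min(0),v.max(0))
# dark bar pixels
g=cv2.cvtColor(T["image"],cv2.COLOR_RGB2GRAY);w=g[172:212,302:336];print(w[:, ::1].min())
v=np.argwhere(w<80)[:,::-1]+[302,172];print(len(v)); 
if len(v)>5: r=cv2.minAreaRect(v.astype(np.float32));print(r,ray(T,*r[0],0.087),ray(T,319,190,.087))
w=g[150:180,198:230];v=np.argwhere(w<80)[:,::-1]+[198,150];print("knob",v.mean(0),ray(T,*v.mean(0),.085))
cv2.imwrite("pics/c2.png",cv2.resize(T["image"][120:235,170:365,::-1],None,fx=4,fy=4,interpolation=cv2.INTER_CUBIC))
E
```

```text
[0.40295298 0.06358272 0.40642572]
 err [-0.0626371  -0.08033535]
 err [0.15440242 0.00704839]
[ 0.40310032 -0.05911975  0.40859907]
 err [0.96702152 1.41570817]
 err [-2.37377489 -0.08220551]
back [0.27140317 0.06483722 0.40859907]
back [ 0.26974292 -0.05983307  0.40859907]
chute front z=.0 [0.46566353 0.05312832 0.02      ] [ 0.45279807 -0.14594012  0.02      ]
[[ 0.5842345   0.15971844  0.07      ]
 [ 0.69750496  0.1370814   0.07      ]
 [ 0.63433891 -0.16062652  0.07      ]
 [ 0.52168711 -0.13543981  0.07      ]] [np.float64(0.3017127204513855), np.float64(0.11551031702849197), np.float64(0.304335270257761), np.float64(0.11543308833781292)] ctr [6.09441371e-01 1.83377839e-04 7.00000000e-02]
ang -11.301637543935048
ang -101.97905907373143
bar [294 167] [339 213]
knob [192 145] [238 189]
57
44
((315.5, 191.0), (26.0, 5.0), 90.0) [ 0.58709893 -0.08861398  0.087     ] [ 0.58897352 -0.09487543  0.087     ]
knob [216.8  169.85] [0.62279339 0.08870841 0.085     ]
```

View pics/c2.png

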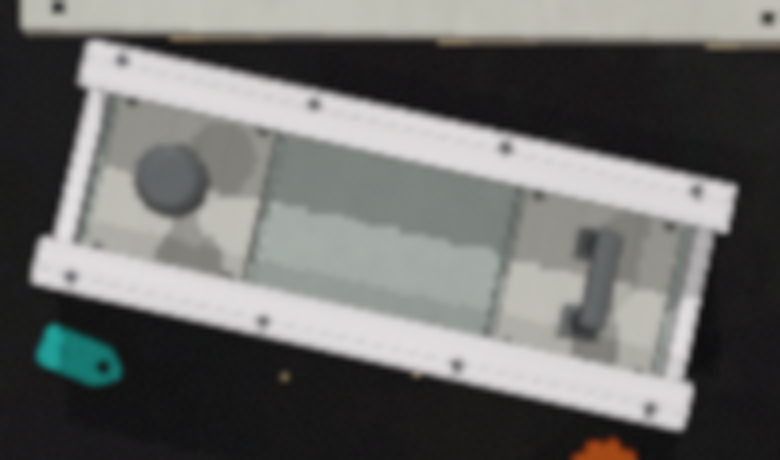

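The crop shows the bar from about (322,178) to (317,202) in full-picture pixels. The box is yawed about -12°, centred near (0.609, 0.000), so the bar should sit near (0.588, -0.097), which agrees with the network. The tower spans x 0.27–0.40 and |y| < 0.063, up to z = 0.41. I'll swing around in front of it, staying high.

Emit:
drive_tool:
  rows:
    - [[0,0,0],[-2.85,-1.17,-0.2],0]
    - [[0,0,0],[-2.85,-1.17,-0.2],0]
    - [[0,0,0],[-2.85,-1.17,-0.2],0]
    - [[0,0,0],[-2.85,-1.17,-0.2],0]
    - [[0,0,0],[-2.85,-1.17,-0.2],0]
    - [[0,0,0],[-2.85,-1.17,-0.2],0]
    - [[0,0,0],[-2.85,-1.17,-0.2],0]
    - [[0,0,0],[-2.85,-1.17,-0.2],0]

```text
t: 1.42
eef_pos: [0.401, 0.4163, 0.2476]
ee_rot: [180.0, 0.0, 159.4]
wrist_force: [0.0, 0.6, -0.8]
gripper_width: 0.0855
grasp_force: 0.0
```

Emit:
drive_tool:
  rows:
    - [[0,0,0],[-2.85,-1.17,-0.2],0]
    - [[0,0,0],[-2.85,-1.17,-0.2],0]
    - [[0,0,0],[-2.85,-1.17,-0.2],0]
    - [[0,0,0],[-2.85,-1.17,-0.2],0]
    - [[0,0,0],[-2.85,-1.17,-0.2],0]
    - [[0,0,0],[-2.85,-1.17,-0.2],0]
    - [[0,0,0],[-2.85,-1.17,-0.2],0]
    - [[0,0,-4.3],[-2.85,-1.17,-0.2],0]

```text
t: 2.08
eef_pos: [0.5816, 0.2487, 0.2635]
ee_rot: [180.0, 0.0, 163.7]
wrist_force: [0.7, 1.0, 0.5]
gripper_width: 0.085
grasp_force: 0.0
```

```bash
python3 - <<'E'
from h import *
s=ctrl.sense();print({k:np.round(s[k],3) for k in s})
p=vision.get_image("scene");cv2.imwrite("pics/s1.png",p["image"][...,::-1])
E
```

```text
{'t': np.float64(2.083), 'joints': array([-34.287,  24.289,   9.3  ,  86.871,  -4.083,  69.156,  49.345]), 'dq': array([ 37.485,  13.196,  -5.995, -24.256,   0.714,  10.615,  87.918]), 'effort': array([-4.3410e+00, -6.9345e+01,  4.1780e+00, -3.0544e+01, -3.3000e-02,
       -2.7500e-01, -4.5100e+00]), 'eef_pos': array([0.582, 0.249, 0.264]), 'ee_rot': array([1.79986e+02, 8.00000e-03, 1.63689e+02]), 'wrist_force': array([0.704, 0.975, 0.49 ]), 'ft_torque': array([ 0.021, -0.073, -0.003]), 'grasp_force': np.float64(0.0), 'gripper_width': np.float64(0.085)}
```

View pics/s1.png

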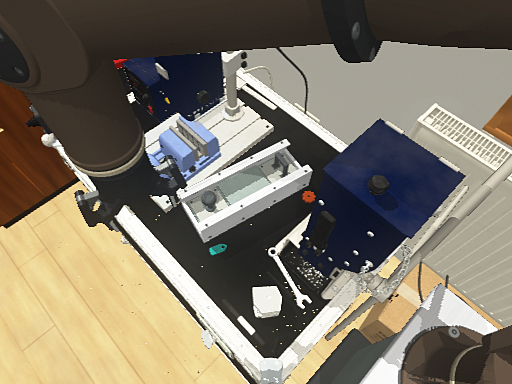

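The arm is over the left end of the box, with its forearm well above the blue tower (top near (378,185)). I continue to a point above the bar.

Emit:
drive_tool:
  rows:
    - [[0,0,-4.3],[0,0,0],0]
    - [[0,0,0],[-0.78,-3.37,0.1],0]
    - [[0,0,0],[-0.78,-3.37,0.1],0]
    - [[0,0,0],[-0.78,-3.37,0.1],0]
    - [[0,0,0],[-0.78,-3.37,0.1],0]
    - [[0,0,0],[-0.78,-3.37,0.1],0]
    - [[0,0,0],[-0.78,-3.37,0.1],0]
    - [[0,0,0],[-0.78,-3.37,0.1],0]

```text
t: 2.8
eef_pos: [0.585, 0.0062, 0.2564]
ee_rot: [180.0, 0.0, 168.0]
wrist_force: [0.5, 0.5, -0.2]
gripper_width: 0.0855
grasp_force: 0.0
```

Emit:
drive_tool:
  rows:
    - [[0,0,0],[-0.78,-3.37,0.1],0]
    - [[0,0,0],[-0.78,-3.37,0.1],0]
    - [[0,0,0],[-0.78,-3.37,0.1],0]
    - [[0,0,0],[0,0,0],0]

```text
t: 3.13
eef_pos: [0.5861, -0.1052, 0.2535]
ee_rot: [-179.7, 0.1, 167.5]
wrist_force: [0.0, -1.3, 0.6]
gripper_width: 0.0854
grasp_force: 0.0
```

```bash
python3 - <<'E'
from h import *
s=ctrl.sense();print({k:np.round(s[k],3) for k in s})
w=vision.get_image("wrist");H=np.array(w["hand_eye"]);print(np.round(H,4),w["vertical_fov"],w["cx"],w["cy"])
Rt=Ro.from_euler("xyz",s["ee_rot"],degrees=True).as_matrix();Tt=np.eye(4);Tt[:3,:3]=Rt;Tt[:3,3]=s["eef_pos"]
M=np.linalg.inv(Tt@H);w["R"]=M[:3,:3];w["t"]=M[:3,3]
for l in ["bar_hatch","knob_hatch","parts_box"]:
    print(l,[(np.round(d["xyz"],4),round(d["conf"],2)) for d in models.place_of(w,l)][:2])
np.savez("w.npz",R=w["R"],t=w["t"],f=[w["vertical_fov"]],c=[w["cx"],w["cy"]])
p=vision.get_image("scene")
cv2.imwrite("pics/c3.png",np.hstack([cv2.resize(w["image"],(440,330)),cv2.resize(p["image"],(360,330))])[...,::-1])
cv2.imwrite("pics/w.png",w["image"][...,::-1])
E
```

```text
{'t': np.float64(3.133), 'joints': array([-5.554, 21.191, 14.513, 93.563, -5.409, 65.918, 87.684]), 'dq': array([-3.379, -0.493, -3.801,  0.47 , -1.071,  0.164, -5.83 ]), 'effort': array([-3.2440e+00, -5.8635e+01,  2.1300e-01, -3.1911e+01, -1.0050e+00,
       -3.5000e-02,  1.4750e+00]), 'eef_pos': array([ 0.586, -0.105,  0.254]), 'ee_rot': array([-1.79744e+02,  6.30000e-02,  1.67460e+02]), 'wrist_force': array([ 0.045, -1.286,  0.564]), 'ft_torque': array([-0.107, -0.033, -0.008]), 'grasp_force': np.float64(0.0), 'gripper_width': np.float64(0.085)}
[[-1.100e-03 -9.660e-01 -2.585e-01  6.520e-02]
 [ 1.000e+00 -7.000e-04 -1.500e-03  8.000e-04]
 [ 1.300e-03 -2.585e-01  9.660e-01 -1.428e-01]
 [ 0.000e+00  0.000e+00  0.000e+00  1.000e+00]] 62.70009977551296 256.94449726692255 189.21095625078777
bar_hatch [(array([ 0.5897, -0.0974,  0.0264]), 0.83)]
knob_hatch [(array([0.6323, 0.0967, 0.0233]), 0.9)]
parts_box [(array([ 0.6052, -0.0071,  0.0007]), 0.65)]
```

View pics/c3.png

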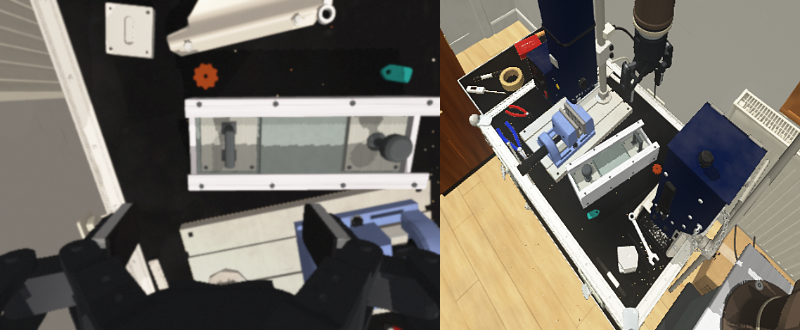

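The wrist view has the bar near (265,169) in full-resolution pixels, with the box edges level in the picture, so the yaw is right. I'll refine the bar position numerically.

```bash
python3 - <<'E'
from h import *
z=np.load("w.npz");w=dict(R=z["R"],t=z["t"],vertical_fov=z["f"][0],cx=z["c"][0],cy=z["c"][1])
g=cv2.imread("pics/w.png");y=cv2.cvtColor(g,cv2.COLOR_BGR2GRAY)
# box edge lines
e=cv2.Canny(y,60,150)
L=cv2.HoughLinesP(e,1,np.pi/360,60,minLineLength=150,maxLineGap=12)
for l in L[:,0]:
    if abs(l[3]-l[1])<25 and 100<l[1]<230: a,b=ray(w,l[0],l[1],.07),ray(w,l[2],l[3],.07);d=b-a;print(l,np.round(a[:2],4),"dir",round(np.degrees(np.arctan2(d[1],d[0])),2))
cv2.imwrite("pics/c4.png",cv2.resize(g[100:230,205:345],None,fx=4.5,fy=4.5,interpolation=cv2.INTER_CUBIC))
E
```

```text
[219 203 444 202] [ 0.614  -0.1542] dir 77.77
[216 137 472 134] [ 0.5445 -0.1395] dir 78.09
```

View pics/c4.png

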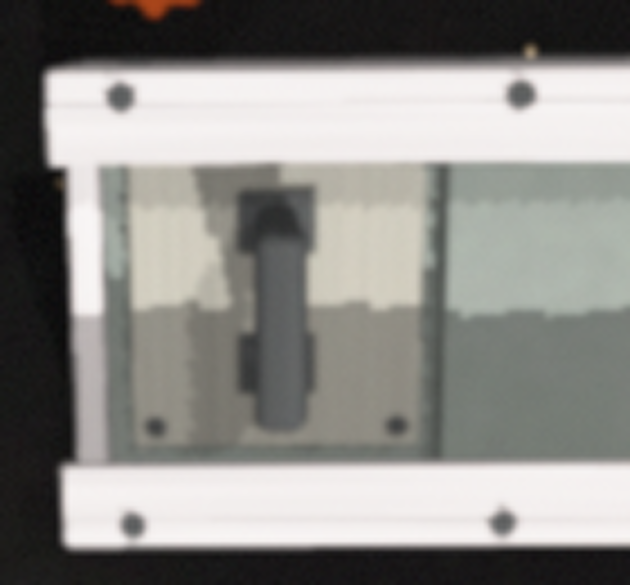

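```bash
python3 - <<'E'
from h import *
z=np.load("w.npz");w=dict(R=z["R"],t=z["t"],vertical_fov=z["f"][0],cx=z["c"][0],cy=z["c"][1])
f=lambda u,v,h:ray(w,205+u/4.5,100+v/4.5,h)
print("bar ends",f(282,236,.087),f(281,428,.087))
print("bar mid",f(281,332,.087), "plate y-mid",f(130,330,.034),f(425,330,.034))
a,b=f(280,163,.07),f(280,462,.07);print("channel",a,b,np.linalg.norm(a-b))
print("outer",f(280,70,.07),f(280,547,.07))
s=ctrl.sense()
for h in [(f(282,236,.087)+f(281,428,.087))/2]:
    d=h-s["eef_pos"];d[2]=.061-s["eef_pos"][2]
    print("tool delta cm",100*Ro.from_euler("xyz",s["ee_rot"],degrees=True).inv().apply(d))
E
```

```text
bar ends [ 0.56901274 -0.0910014   0.087     ] [ 0.61173742 -0.10039095  0.087     ]
bar mid [ 0.58996731 -0.09572062  0.087     ] plate y-mid [ 0.59243975 -0.1351335   0.034     ] [ 0.60914095 -0.06000195  0.034     ]
channel [ 0.55513326 -0.08802121  0.07      ] [ 0.62492261 -0.10300642  0.07      ] 0.07138004215034957
outer [ 0.53494334 -0.08368602  0.07      ] [ 0.64624698 -0.1075852   0.07      ]
tool delta cm [-0.33173126 -0.09507095 19.22601518]
```

The bar and the channel midline agree at (0.590, -0.096), and the channel gap measures 71 mm against 70. I descend.

Emit:
drive_tool:
  rows:
    - [[0,0,0],[-0.33,-0.1,1.0],0]
    - [[0,0,0],[0,0,2.4],0]
    - [[0,0,0],[0,0,2.4],0]
    - [[0,0,0],[0,0,2.4],0]
    - [[0,0,0],[0,0,2.4],0]
    - [[0,0,0],[0,0,2.0],0]
    - [[0,0,0],[0,0,1.5],0]
    - [[0,0,0],[0,0,1.2],0]

```text
t: 4.05
eef_pos: [0.5895, -0.0964, 0.098]
ee_rot: [180.0, -0.1, 168.1]
wrist_force: [1.0, -0.9, -0.1]
gripper_width: 0.0852
grasp_force: 0.0
```

Emit:
drive_tool:
  rows:
    - [[0,0,0],[0,0,1.5],0]
    - [[0,0,0],[0,0,1.5],0]
    - [[0,0,0],[0,0,0.9],0]
    - [[0,0,0],[0,0,0],0]

```text
t: 4.38
eef_pos: [0.5891, -0.0969, 0.0593]
ee_rot: [-180.0, -0.2, 168.1]
wrist_force: [0.1, -0.1, 0.2]
gripper_width: 0.0856
grasp_force: 0.0
```

```bash
python3 - <<'E'
from h import *
s=ctrl.sense();print({k:np.round(s[k],3) for k in s})
p=vision.get_image("scene");w=vision.get_image("wrist")
cv2.imwrite("pics/c5.png",np.hstack([cv2.resize(w["image"],(400,300)),cv2.resize(p["image"],(400,300))])[...,::-1])
E
```

```text
{'t': np.float64(4.383), 'joints': array([ -3.529,  33.414,  11.18 , 104.73 ,  -9.038,  42.89 ,  90.595]), 'dq': array([ 0.026, -1.712,  0.507, -1.446,  0.367,  2.251, -0.261]), 'effort': array([ 2.7000e-01, -6.8671e+01,  4.5640e+00, -2.3765e+01, -6.0000e-02,
       -6.0600e-01,  7.5000e-02]), 'eef_pos': array([ 0.589, -0.097,  0.059]), 'ee_rot': array([-1.7999e+02, -1.7400e-01,  1.6809e+02]), 'wrist_force': array([ 0.09 , -0.11 ,  0.193]), 'ft_torque': array([ 0.018,  0.034, -0.013]), 'grasp_force': np.float64(0.0), 'gripper_width': np.float64(0.086)}
```

View pics/c5.png

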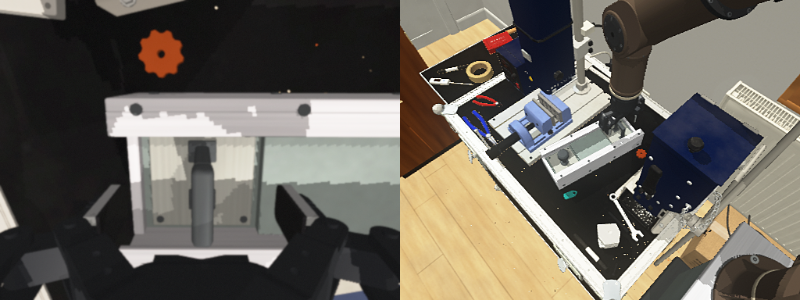

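The bar at about (200,200) in the left panel sits midway between the fingers, and the forearm clears the tower. I close the gripper.

Emit:
drive_tool:
  rows:
    - [[0,0,0],[0,0,0],255]
    - [[0,0,0],[0,0,0],255]
    - [[0,0,0],[0,0,0],255]
    - [[0,0,0],[0,0,0],255]
    - [[0,0,0],[0,0,0],255]
    - [[0,0,0],[0,0,0],255]
    - [[0,0,0],[0,0,0],255]
    - [[0,0,0],[0,0,0],255]

```text
t: 5.15
eef_pos: [0.5903, -0.0974, 0.0614]
ee_rot: [180.0, 0.0, 168.1]
wrist_force: [0.5, 1.1, 0.9]
gripper_width: 0.0112
grasp_force: 62.5
```

Emit:
drive_tool:
  rows:
    - [[0,0,0],[0,0,-0.3],255]
    - [[0,0,0],[0,0,-0.3],255]
    - [[0,0,0],[0,0,-0.4],255]
    - [[0,0,0],[0,0,-0.4],255]
    - [[0,0,0],[0,0,-0.4],255]
    - [[0,0,0],[0,0,-0.2],255]
    - [[0,0,0],[0,0,0],255]
    - [[0,0,0],[0,0,0],255]

```text
t: 5.82
eef_pos: [0.5903, -0.0977, 0.0815]
ee_rot: [180.0, 0.0, 168.0]
wrist_force: [-0.7, 0.1, -2.0]
gripper_width: 0.0105
grasp_force: 62.0
```

```bash
python3 - <<'E'
from h import *
s=ctrl.sense();print({k:np.round(s[k],4) for k in ['eef_pos','ee_rot','wrist_force','ft_torque','joints']})
c=np.array([.609,0]);R=Ro.from_euler("z",-12,degrees=True).as_matrix()
for l in["top"]:
    p=vision.get_image(l)
    print([(np.round(d["xyz"],4),round(d["conf"],2)) for d in models.place_of(p,"bar_hatch")][:2])
print("box coords of tcp",R[:2,:2].T@(s["eef_pos"][:2]-c))
E
```

```text
{'eef_pos': array([ 0.5903, -0.0977,  0.0815]), 'ee_rot': array([1.799951e+02, 1.910000e-02, 1.680383e+02]), 'wrist_force': array([-0.7218,  0.1024, -2.0107]), 'ft_torque': array([ 0.0255,  0.0545, -0.0234]), 'joints': array([ -3.8269,  31.716 ,  11.6597, 103.8498,  -8.605 ,  45.2706,
        90.2444])}
[(array([ 0.5871, -0.0977,  0.0473]), 0.62)]
box coords of tcp [ 0.00198702 -0.09950194]
```

Emit:
drive_tool:
  rows:
    - [[0,0,0],[0,0.6,0],255]
    - [[0,0,0],[0,1.2,0],255]
    - [[0,0,0],[0,1.5,0],255]
    - [[0,0,0],[0,1.7,0],255]
    - [[0,0,0],[0,1.7,0],255]
    - [[0,0,0],[0,1.5,0],255]
    - [[0,0,0],[0,1.2,0],255]
    - [[0,0,0],[0,0.6,0],255]

```text
t: 6.58
eef_pos: [0.6113, 0.0036, 0.0812]
ee_rot: [179.9, -0.0, 168.2]
wrist_force: [0.6, 0.2, -2.2]
gripper_width: 0.011
grasp_force: 62.0
```

Emit:
drive_tool:
  rows:
    - [[0,0,0],[0,0,0],255]
    - [[0,0,0],[0,0,0],255]

```text
t: 6.75
eef_pos: [0.6108, -0.0001, 0.0812]
ee_rot: [-180.0, -0.0, 168.1]
wrist_force: [-0.4, -0.4, -2.0]
gripper_width: 0.0109
grasp_force: 62.0
```

```bash
python3 - <<'E'
from h import *
s=ctrl.sense();print({k:np.round(s[k],4) for k in ['eef_pos','ee_rot','wrist_force','ft_torque','joints']})
c=np.array([.609,0]);R=Ro.from_euler("z",-12,degrees=True).as_matrix()
p=vision.get_image("scene");w=vision.get_image("wrist")
for q in(p,w):
  for l in ["bar_hatch","knob_hatch","deck_middle"]: print(l,[(np.round(d["xyz"],4),round(d["conf"],2)) for d in models.place_of(q,l)][:2])
print("box coords of tcp",R[:2,:2].T@(s["eef_pos"][:2]-c))
cv2.imwrite("pics/c6.png",np.hstack([cv2.resize(w["image"],(400,300)),cv2.resize(p["image"],(400,300))])[...,::-1])
E
```

```text
{'eef_pos': array([ 6.108e-01, -1.000e-04,  8.120e-02]), 'ee_rot': array([-1.799691e+02, -4.400000e-03,  1.680563e+02]), 'wrist_force': array([-0.3548, -0.407 , -1.984 ]), 'ft_torque': array([-0.052 , -0.0267, -0.0213]), 'joints': array([-13.065 ,  32.7101,  11.7218, 101.9745,  -8.7082,  46.2063,
        80.9466])}
bar_hatch []
knob_hatch [(array([0.6335, 0.0941, 0.0266]), 0.96)]
deck_middle [(array([0.6096, 0.0014, 0.0354]), 0.93)]
bar_hatch [(array([6.125e-01, 1.000e-04, 4.380e-02]), 0.65)]
knob_hatch [(array([0.6311, 0.0964, 0.0263]), 0.76)]
deck_middle []
box coords of tcp [0.00179703 0.00030379]
```

View pics/c6.png

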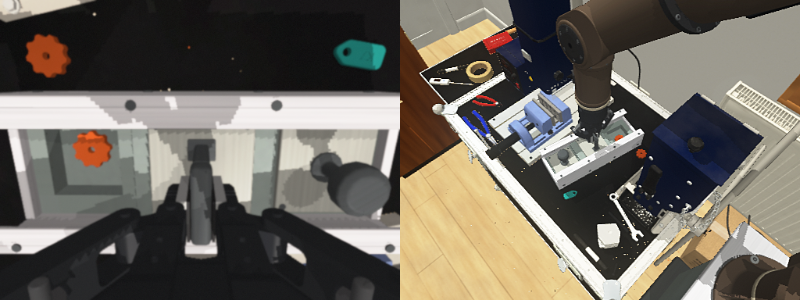

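The hatch is over the middle deck, between the open well (gear visible at about (93,150)) and the knob hatch. I set it down.

Emit:
drive_tool:
  rows:
    - [[0,0,0],[0,0,0.3],255]
    - [[0,0,0],[0,0,0.3],255]
    - [[0,0,0],[0,0,0.2],255]
    - [[0,0,0],[0,0,0.1],255]
    - [[0,0,0],[0,0,0],255]
    - [[0,0,0],[0,0,0],255]

```text
t: 7.65
eef_pos: [0.6108, 0.0001, 0.0721]
ee_rot: [-180.0, -0.0, 168.0]
wrist_force: [-0.2, -0.6, -2.0]
gripper_width: 0.0109
grasp_force: 62.0
```

Emit:
drive_tool:
  rows:
    - [[0,0,0],[0,0,0.1],255]
    - [[0,0,0],[0,0,0],255]
    - [[0,0,0],[0,0,0],255]

```text
t: 7.9
eef_pos: [0.6111, 0.0001, 0.0715]
ee_rot: [180.0, 0.0, 168.0]
wrist_force: [1.0, 0.0, -1.9]
gripper_width: 0.0109
grasp_force: 62.1
```

Emit:
drive_tool:
  rows:
    - [[0,0,0],[0,0,0.05],255]
    - [[0,0,0],[0,0,0],255]
    - [[0,0,0],[0,0,0],255]

```text
t: 8.15
eef_pos: [0.6112, 0.0005, 0.0712]
ee_rot: [180.0, 0.0, 168.1]
wrist_force: [-0.5, 2.3, 4.5]
gripper_width: 0.0111
grasp_force: 62.8
```

Emit:
drive_tool:
  rows:
    - [[0,0,0],[0,0,0.05],255]
    - [[0,0,0],[0,0,0],255]
    - [[0,0,0],[0,0,0],255]

```text
t: 8.4
eef_pos: [0.6112, 0.0005, 0.0712]
ee_rot: [180.0, 0.0, 168.1]
wrist_force: [-3.6, 1.3, 9.9]
gripper_width: 0.0105
grasp_force: 63.7
```

The wrist force has risen, so the hatch is on the deck. I release and retreat straight up.

Emit:
drive_tool:
  rows:
    - [[0,0,0],[0,0,0],200]
    - [[0,0,0],[0,0,0],150]
    - [[0,0,0],[0,0,0],100]
    - [[0,0,0],[0,0,0],60]
    - [[0,0,0],[0,0,0],60]
    - [[0,0,0],[0,0,0],60]
    - [[0,0,0],[0,0,0],60]
    - [[0,0,0],[0,0,0],60]

```text
t: 9.07
eef_pos: [0.6109, 0.0001, 0.0703]
ee_rot: [-180.0, -0.0, 168.0]
wrist_force: [-0.0, -0.5, 0.1]
gripper_width: 0.0653
grasp_force: 0.0
```

Emit:
drive_tool:
  rows:
    - [[0,0,0],[0,0,-0.8],60]
    - [[0,0,0],[0,0,-1.5],60]
    - [[0,0,0],[0,0,-2.0],60]
    - [[0,0,0],[0,0,-2.2],60]
    - [[0,0,0],[0,0,-2.2],60]
    - [[0,0,0],[0,0,-2.2],60]
    - [[0,0,0],[0,0,-2.2],60]
    - [[0,0,0],[0,0,-1.0],60]

```text
t: 9.73
eef_pos: [0.6121, -0.0, 0.2149]
ee_rot: [179.9, 0.2, 168.0]
wrist_force: [0.3, -0.8, 0.7]
gripper_width: 0.0653
grasp_force: 0.0
```

Emit:
drive_tool:
  rows:
    - [[0,0,0],[0,0,0],60]
    - [[0,0,0],[0,0,0],60]
    - [[0,0,0],[0,0,0],60]

```text
t: 9.98
eef_pos: [0.6101, 0.0002, 0.21]
ee_rot: [-180.0, -0.1, 168.0]
wrist_force: [-0.3, 0.3, -0.8]
gripper_width: 0.0656
grasp_force: 0.0
```

```bash
python3 - <<'E'
from h import *
s=ctrl.sense();print({k:np.round(s[k],4) for k in ['t','eef_pos','wrist_force','dq']})
p=vision.get_image("scene");w=vision.get_image("wrist")
for q in(p,w):
  for l in ["bar_hatch","knob_hatch"]: print(l,[(np.round(d["xyz"],4),round(d["conf"],2)) for d in models.place_of(q,l)][:2])
cv2.imwrite("pics/c7.png",np.hstack([cv2.resize(w["image"],(400,300)),cv2.resize(p["image"],(400,300))])[...,::-1])
E
```

```text
{'t': np.float64(9.9833), 'eef_pos': array([6.101e-01, 2.000e-04, 2.100e-01]), 'wrist_force': array([-0.3493,  0.2628, -0.8413]), 'dq': array([ 0.0982,  0.6179, -0.0782,  0.3127,  0.0586,  0.1136,  0.1188])}
bar_hatch [(array([ 0.612 , -0.0025,  0.0379]), 0.72)]
knob_hatch [(array([0.6338, 0.0954, 0.0256]), 0.81)]
bar_hatch [(array([ 0.608 , -0.0007,  0.0349]), 0.96)]
knob_hatch [(array([0.6317, 0.0953, 0.0248]), 0.63)]
```

View pics/c7.png

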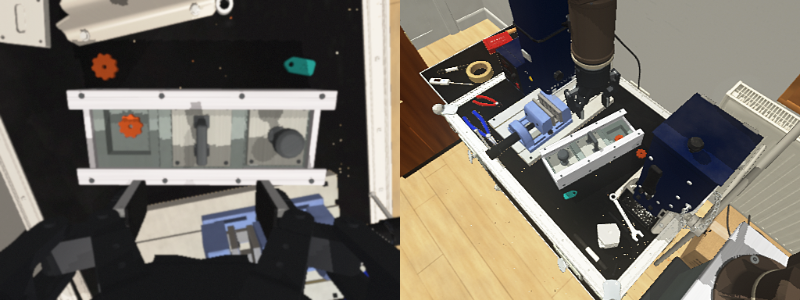

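The bar hatch lies flat on the middle deck, with its bar at about (200,140). The well is open, with the gear at (130,125), and the knob hatch is still shut near (285,140). I hand the job in.

```bash
python3 -c "
from station import ctrl
print(ctrl.job_done())"
```

```text
the job is handed in; nothing more can be done
None
```

The bar-handled hatch now lies flat on the middle deck, within about 3 mm of centre and clear of both recesses. It has been let go, the knob hatch is still shut, and the job was handed in at about 10 s.

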